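# Run the syringe-pump plunger up to the O-ring

## Robot

A 7-joint arm with a two-finger parallel gripper is mounted at the origin on the work surface. World frame = base frame: x ahead of the robot, y to its left, z up, the work surface at z = 0. Lengths are in m, angles in rad, forces in N, time in s.
With the tool pointing down it reaches from about 0.425 to 0.875 m from the base axis. Payload 4.7 kg.
Tool frame: the origin (TCP) lies at the very end of the fingers, on their centre line; the grasp point (between the pads) lies 19 mm behind it; z points along the fingers, y is the direction in which the jaws open and shut (so a half turn about z gives the same grasp; the last joint's range is limited). The gripper opens to 87 mm and grips with 3 to 60 N. Pads are 19 mm wide; open, the fingers measure 117 mm over their backs; the gripper's body (75 mm by 190 mm) begins 51 mm behind the grasp point.
Start: joints at [1.141, 0.321, -0.07, 1.45, 0.023, 1.371, -0.057], TCP at [0.279, -0.587, 0.192] pointing down, gripper open.
Joint ranges: [-2.86, 2.86], [-0.3, 2.09], [-1.38, 1.24], [0.06, 2.45], [-1.56, 4.7], [0.09, 2.05], [-2.69, 2.69]. Speed limits (rad/s): [2.57, 2.57, 3.14, 3.14, 3.14, 3.14, 3.14].

## Interface

Orientations are given as a rotation vector (axis times angle).
In Python, from bench import * gives the robot as it stands.
- The arm moves only by the shell command python3 -m jog 'ROWS' [OPENING] [FORCE]. ROWS is JSON, a list of rows, each a list of 4 numbers: the shift along the world's x, y, z in mm, then the turn about the world's z in rad. In form: [[x, y, z, twist], ...]. A call has exactly 8 rows; each row is the pose to reach, as a shift and turn from the pose commanded when the call began; what a row does not reach only later rows make up. A row lasts 1/8 s, in which the tool goes at most 62.5 mm and 10.7 degrees, less where a joint would pass 70% of its speed; a pose out of reach is approached as far as the arm can. A call with a gripper value outside its range is refused whole. OPENING is the opening, from -1 (shut) to 1 (fully open), set as the call begins (- or left out, the last holds). The fingers move at their own pace and stop on an object; FORCE is the grip in N (left out, the last holds). Time passes only in rows, so rows that repeat a pose let the fingers close, or fill a call up. It gives the time, the measured TCP pose, the force and the opening at its end, in the units of the state.
- get_state(): the state, without advancing time (a new reading comes with each control period).
- get_image(name): name is "scene" or "top" or "wrist"; returns a dict with "image" (420x560x3 uint8, red, green, blue), "fx", "fy", "cx", "cy" (pixels), "position" and "rotation" of the camera in the world; the wrist camera has in their place "tool_from_camera" (4x4, takes a point from camera to tool coordinates, whose origin is the TCP and whose axes are the flange's). Camera axes: x right, y down, z forward; pixel columns grow to the right and rows downward; lengths in m; the calibration is good to about 2 mm. The wrist camera is an equidistant fisheye: a pixel r from the principal point sees the ray r / f radians off the axis. A picture is of the moment at which its call begins: read the wrist's pose just before it. There is no depth.
- close_job(): hands the job in, once; it reports no verdict.
The state is a dict: "time": time; "joint_positions": joint angles; "qd": joint speeds; "joint_torque": joint torques, N m; "position": TCP position; "tool_rot": TCP orientation; "ft_force": force on the tool from outside, world axes, zero at the start; "torque": the same for the moment, N m; "grip_width": opening from 0.0 (shut) to 1.0 (fully open).
Only numpy, scipy, OpenCV 4.12 (cv2) and the standard library are available. Lean on these libraries where they do the work, as an engineer would, in place of code of your own. Each camera call takes 0.05 s, during which the arm holds its last target. There are 200 camera calls.

## Task

Set the syringe on the pump to its mark: with a fingertip on top of the knurled thumbwheel at the end of the pump, roll it until the clear gap between the black stopper and the O-ring on the barrel has closed and the stopper's front face lies right under the O-ring, neither short of it nor past it. Turn it by the wheel only, never by pushing the pusher block, plunger or O-ring; nothing is to be picked up, and everything standing around the pump stays where it is. Finish with the hand clear.

Things in the scene. Friction and masses are not known exactly. Their poses are not given: they have to be found in the camera images.
- pump: the syringe pump, fixed to the bench: white case 162 deep (x -100 to +62) x 315 wide (y -165 to +150) x 62 high, with the syringe, carriage and thumbwheel on top (highest point 125). Origin on the bench beneath it; its x axis points to its back, its y axis along the syringe towards the needle end, z up. Its sloped control panel (front) looks to its -x, the robot's side
- thumbwheel: knurled metal thumbwheel, 56 diameter, 18 wide, at the pump's -y end; origin at its centre, 84 above the bench; axle along the pump's y. It sits in a grey slot housing (70 x 35, top at 96) and stands 16 proud of it. It turns endlessly both ways, needs about 1 N at the rim (a press of 3 to 10 N grips it well; a springy finger loses some mm of each stroke) and stays where it is left
- wheel_top (a point): top of the thumbwheel's rim, 112 above the bench, where a fingertip rolls it; fixed, axes as the pump's. Rolling the top towards the pump's front (pump -x) drives the plunger in (+y), the other way draws it back: 25 mm of plunger per turn, about 7 mm of rim per mm
- pusher: the grey carriage block (102 x 28 x 42, top at 113) on the guide rods with the white plunger and its black rubber stopper locked to it; it slides along the pump's y, driven by the thumbwheel only. Its frame's origin is the stopper_edge point
- stopper_edge (a point): centre of the front (+y) face of the black stopper (20 diameter, 9 long), on the syringe's axis, 95 above the bench, seen through the clear barrel (21 diameter)
- oring: the brown rubber O-ring on the clear barrel that marks the fill volume: 5 wide along the syringe, 31 outer diameter; fixed. Origin at its centre on the syringe's axis, axes parallel to the pump's. At the start it lies 9 to 23 in front (+y) of the stopper's front face
- timer_a: white kitchen-style timer, 62 x 66 x 20, flat on the bench; bystander, origin under its centre
- timer_b: second timer, same size; bystander, origin under its centre
- tube_rack: blue microtube rack, 70 x 105 x 26; bystander, origin under its centre
- tip_box: closed blue pipette-tip box, 122 x 84 x 66; bystander, origin under its centre
- pipette: white hand pipette lying down, 235 long, 26 wide, 24 high; bystander, origin under its centre
- spare_syringe: spare clear syringe lying down, 130 long, 36 wide, 24 high; bystander, origin under its centre
- reagent_bottle: amber jar with white cap, 52 diameter, 85 tall; bystander, origin under its centre

How it is judged:
On the way:
1. the fingers press on the thumbwheel while the stopper is still short of the O-ring (contact force between the fingers and thumbwheel above 0.5 N and y of stopper_edge in the frame of oring below -0.0025 m), for 0.1 s.
At the end, for the whole second after the job is handed in: the stopper's front face lies under the 5 mm wide O-ring (within 2.5 mm of its middle, along the syringe) and the carriage is at rest (y of stopper_edge in the frame of oring between -0.0025 and 0.0025 m and linear speed of pusher below 0.003 m/s); the robot touches nothing.
It fails at once if the pusher block or plunger is pushed directly (over 2 N) (contact force between any of the fingers, the arm and pusher above 2 N).
It fails at once if the O-ring is pushed (over 2 N) (contact force between any of the fingers, the arm and oring above 2 N).
It fails at once if something standing around the pump is moved more than 10 mm or lifted (distance of any of timer_a, timer_b, tube_rack, tip_box, pipette, spare_syringe, reagent_bottle from where it was at the start of the episode above 0.01 m).
It also fails if it takes over 48 s, if anything falls off the work surface, if the arm or the gripper's body presses on something with over 40 N, if the wrist force passes 120 N, or if a joint passes its speed limit or range.

## Working session

There is one attempt and no reset: what is moved stays moved. The work goes in short steps, Python scripts to look and compute and a shell command to move; the robot and the scene stay as the last step left them, time stands still between calls to the robot, and variables do not carry over. Pictures are saved under pics/ and viewed, about 8 in all and at most 12, crops included, and the job is handed in when it is done.

```bash
mkdir -p pics; ls; cat > h.py <<'E'
from bench import *
import numpy as np, cv2
def snap(n,f,crop=None,s=1):
    st=get_state(); d=get_image(n); im=d["image"][:,:,::-1].copy()
    if crop: a,b,c,e=crop; im=im[b:e,a:c]
    cv2.imwrite("pics/"+f,cv2.resize(im,None,fx=s,fy=s,interpolation=cv2.INTER_CUBIC)); return d,st
def ray(d,u,v):
    return np.array(d["position"]),np.array(d["rotation"])@np.array([(u-d["cx"])/d["fx"],(v-d["cy"])/d["fy"],1])
def onz(d,u,v,z):
    p,r=ray(d,u,v); return p+r*(z-p[2])/r[2]
def proj(d,P):
    c=np.array(d["rotation"]).T@(np.array(P)-d["position"]); return d["cx"]+d["fx"]*c[0]/c[2],d["cy"]+d["fy"]*c[1]/c[2]
E
python3 - <<'E'
from h import *
for n in("top","scene"):
    d,st=snap(n,n+"1.png",s=1.4); print(n,d["position"],d["rotation"],d["fx"],d["cx"],d["cy"])
print(st)
E
```

```text
pics
top [0.44658008 0.10066419 1.06661191] [-2.16449239  2.17763946 -0.11806318] 516.4316869799505 275.14627852572255 212.12033342520078
scene [ 0.80555968 -0.33896016  0.9136152 ] [-2.48411158 -0.72650313  0.18951528] 471.66995941839383 270.2620931945742 216.7271329328072
{'time': 0.05, 'joint_positions': array([ 1.14105169,  0.32182402, -0.07011008,  1.45166738,  0.02260232,
        1.37082495, -0.05693106]), 'qd': array([-1.33329654e-03, -1.28023011e-03, -6.02566766e-04, -3.31658125e-03,
        3.87248961e-04, -9.80523173e-07, -2.52370643e-04]), 'joint_torque': array([-4.52231063e-05, -4.92993450e+01, -4.06455556e-01, -3.13704157e+01,
       -6.43691886e-02,  3.97966232e-02,  4.43621195e-05]), 'position': array([ 0.27881821, -0.58647561,  0.19096495]), 'tool_rot': array([-3.06272033e+00, -6.91106748e-01,  8.12196390e-04]), 'ft_force': array([-0.03383494, -0.02141003,  0.95299684]), 'torque': array([-0.0034985 ,  0.02104934, -0.04730862]), 'grip_width': 0.999155638423777}
```

Rotation is a rotation vector; I'll fix that.

```bash
sed -i 's/np.array(d\["rotation"\])/cv2.Rodrigues(np.array(d["rotation"]))[0]/g' h.py
```

```text
(no output)
```

View pics/top1.png

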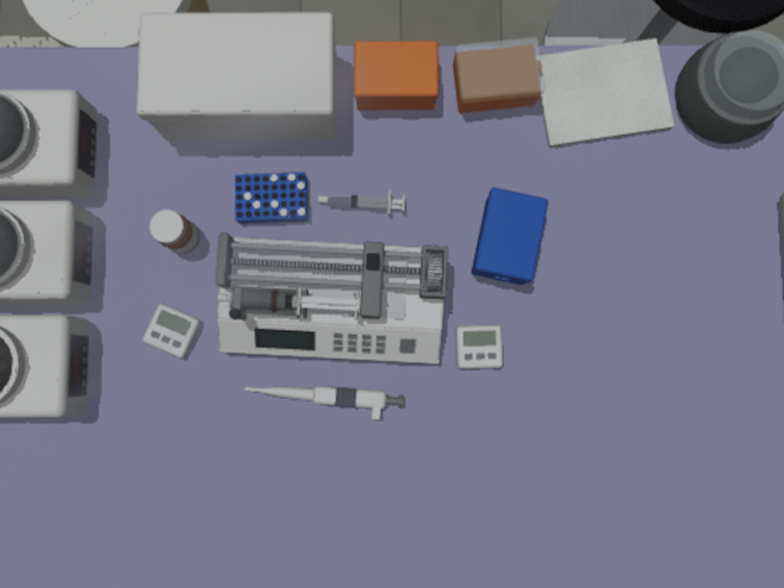

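View pics/scene1.png

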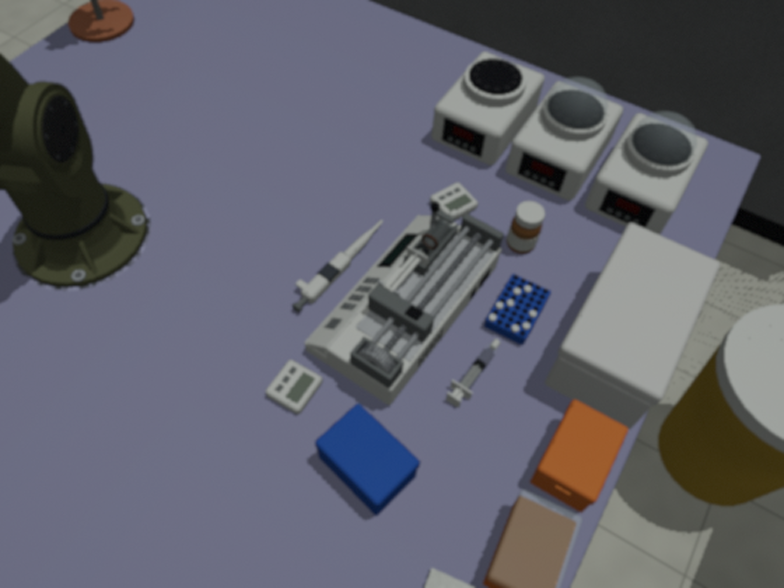

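The top view shows the pump with the wheel at about (309,194) native, the pusher at (266,200), the O-ring at about (196,215), and the tip box and timer to the right of the wheel. I'll zoom in on it.

```bash
python3 - <<'E'
from h import *
d,st=snap("top","top2.png",crop=(150,160,330,265),s=4.4)
for u,v,z in((309,194,.112),(196,215,.11)): print(onz(d,u,v,z))
# housing slot grey & wheel: corners for orientation: rail ends etc.
E
```

```text
[0.57896323 0.03166102 0.112     ]
[0.54101432 0.24224962 0.11      ]
```

View pics/top2.png

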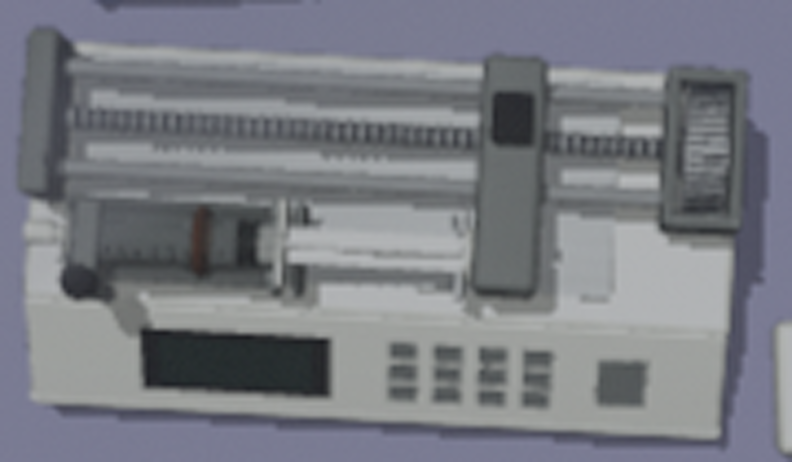

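```bash
python3 - <<'E'
from h import *
d=get_image("top")
f=lambda u,v,z: onz(d,150+u/4.4,160+v/4.4,z)
P=lambda n,p:print(n,p.round(4))
H=[f(*c,.096) for c in((668,66),(748,70),(740,232),(660,226))]
for h in H:P("h",h)
P("hc",np.mean(H,0)); P("wheel",f(709,148,.110))
for a,b,z in(((30,402),(720,437),.03),((70,60),(665,77),.08),((72,118),(660,148),.085),((505,60),(495,290),.113)):
    e=f(*b,z)-f(*a,z); print(np.degrees(np.arctan2(e[1],e[0])).round(2),np.linalg.norm(e).round(4))
O=f(202,241,.095);S=f(238,242,.095);P("oring",O);P("stop",S)
print(proj(d,[.5,0,0]))
E
```

```text
h [0.6178 0.0437 0.096 ]
h [0.6158 0.0091 0.096 ]
h [0.5454 0.0136 0.096 ]
h [0.5482 0.048  0.096 ]
hc [0.5818 0.0286 0.096 ]
wheel [0.5799 0.0275 0.11  ]
-93.25 0.314
-91.97 0.2616
-93.27 0.2567
177.3 0.0981
oring [0.5429 0.2446 0.095 ]
stop [0.5424 0.2292 0.095 ]
(np.float64(320.9985078079384), np.float64(239.26305654798597))
```

```bash
python3 -m jog '[[25,50,0,-0.1],[50,102,0,-0.2],[75,154,0,-0.3],[101,206,0,-0.4],[127,258,0,-0.5],[153,310,0,-0.5],[179,362,0,-0.5],[200,410,0,-0.5]]' -1 20; python3 -m jog '[[22,45,0,0],[45,92,-5,0],[68,140,-10,0],[85,175,-15,0],[95,195,-20,0],[102,204,-25,0],[102,204,-30,0],[102,204,-30,0]]'; python3 - <<'E'
from h import *
d,st=snap("wrist","w1.png",s=1.4); print(d["tool_from_camera"],d["fx"],d["cx"],d["cy"],st["position"],st["tool_rot"],st["ft_force"],st["grip_width"])
E
```

```text
time: 1.2
position: [0.4798, -0.1749, 0.1922]
tool_rot: [3.14, -0.087, 0.001]
ft_force: [-0.4, -1.3, 0.3]
grip_width: 0.168
time: 2.2
position: [0.5805, 0.0253, 0.1614]
tool_rot: [3.139, -0.091, -0.002]
ft_force: [-0.2, 0.2, 0.2]
grip_width: 0.003
[[-8.97081421e-04 -9.59458866e-01 -2.81847263e-01  7.71426871e-02]
 [ 9.99999469e-01 -7.17741453e-04 -7.39540777e-04 -4.77863690e-04]
 [ 5.07265491e-04 -2.81847776e-01  9.59459000e-01 -1.92760906e-01]
 [ 0.00000000e+00  0.00000000e+00  0.00000000e+00  1.00000000e+00]] 325.19226210127806 286.62168266985964 212.85252732897226 [0.58045226 0.02527874 0.16144007] [ 3.13934101e+00 -9.12047822e-02 -2.25970678e-03] [-0.20456319  0.22564     0.17123057] 0.0029842461353320458
```

View pics/w1.png

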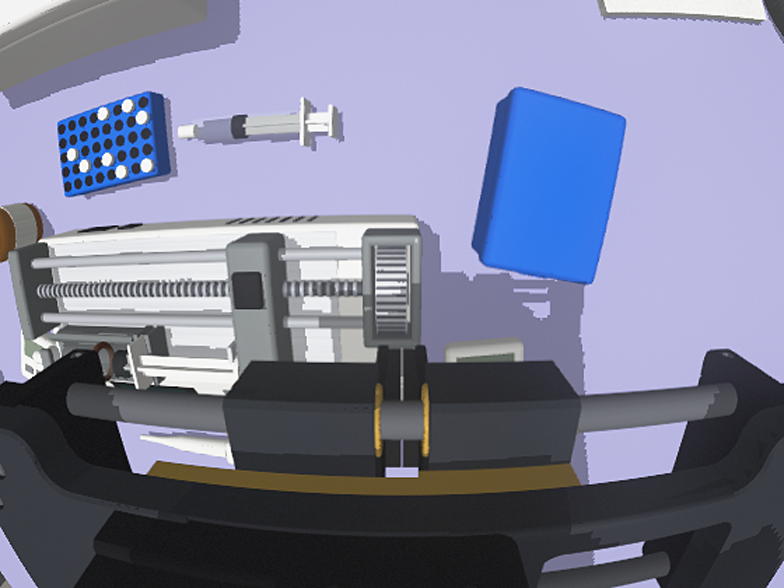

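The wrist view shows the wheel at (391,290) display, the housing corners at about (365,232)–(420,345), the O-ring at (103,360) and the stopper to its right.

```bash
cat >> h.py <<'E'
def wray(d,st,u,v):
    a=np.array([u-d["cx"],v-d["cy"]]); r=np.linalg.norm(a); t=r/d["fx"]
    c=np.r_[a/max(r,1e-9)*np.sin(t),np.cos(t)]
    T=np.array(d["tool_from_camera"]); R=cv2.Rodrigues(np.array(st["tool_rot"]))[0]
    return st["position"]+R@T[:3,3],R@T[:3,:3]@c
def wz(d,st,u,v,z):
    p,r=wray(d,st,u,v); return p+r*(z-p[2])/r[2]
E
python3 - <<'E'
from h import *
d,st=snap("wrist","w2.png",crop=(10,220,190,310),s=4.4)
for u,v,z in((391,290,.11),(365,230,.096),(420,230,.096),(363,343,.096),(418,345,.096),(103,360,.105)): print(u,v,wz(d,st,u/1.4,v/1.4,z).round(4))
E
```

```text
391 290 [0.591 0.031 0.11 ]
365 230 [0.6236 0.0442 0.096 ]
420 230 [0.6217 0.0127 0.096 ]
363 343 [0.5545 0.051  0.096 ]
418 345 [0.5513 0.0174 0.096 ]
103 360 [0.5513 0.2394 0.105 ]
```

View pics/w2.png

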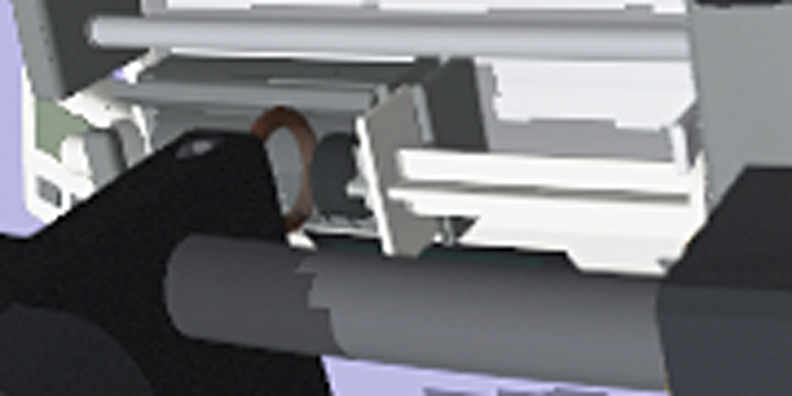

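Both views agree within a few mm, with the wheel at about (0.584, 0.030). I'll descend onto its rear side of centre and test the press.

```bash
python3 -m jog '[[5,2,-15,0],[11,4,-30,0],[11,4,-40,0],[11,4,-46,0],[11,4,-49,0],[11,4,-51,0],[11,4,-51,0],[11,4,-51,0]]'
```

```text
time: 3.3
position: [0.5923, 0.0309, 0.1115]
tool_rot: [3.14, -0.088, 0.001]
ft_force: [0.6, 0.3, -0.0]
grip_width: 0.01
```

```bash
python3 -m jog '[[0,0,-2,0],[0,0,-3,0],[0,0,-3,0],[-3,0,-3,0],[-6,0,-3,0],[-9,0,-3,0],[-9,0,-3,0],[-9,0,-3,0]]'
```

```text
time: 4.3
position: [0.5831, 0.0309, 0.1081]
tool_rot: [3.14, -0.088, 0.0]
ft_force: [-0.0, -0.6, 0.2]
grip_width: 0.007
```

```bash
python3 - <<'E'
from h import *
d,st=snap("wrist","w3.png",crop=(220,150,340,300),s=4)
snap("top","t3.png")
snap("scene","s3.png",crop=(200,150,380,300),s=4)
print(st["ft_force"])
E
```

```text
[-0.00603548 -0.60618157  0.1747938 ]
```

View pics/w3.png

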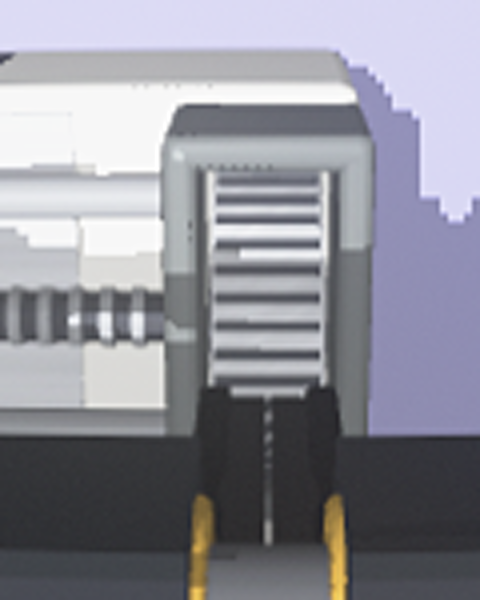

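View pics/s3.png

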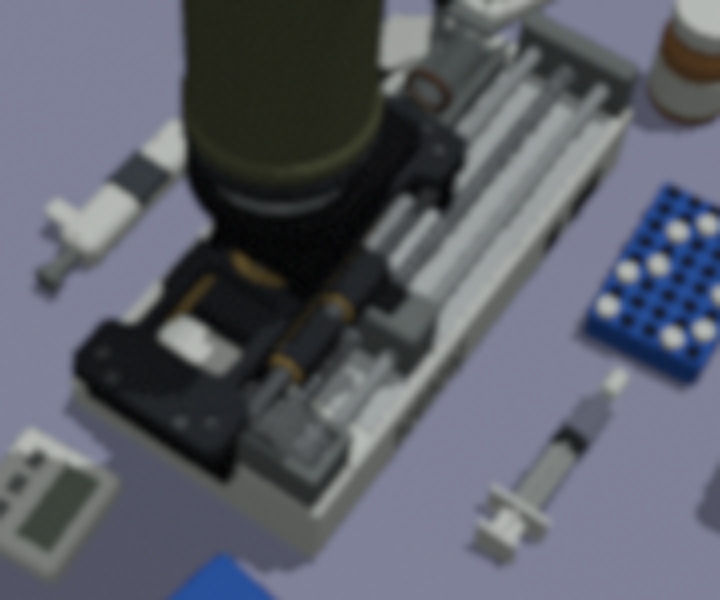

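```bash
python3 - <<'E'
from h import *
st=get_state(); d=get_image("wrist")
print(st["position"])
f=lambda x,y,z: wz(d,st,220+x/4,150+y/4,z).round(4)
print("housing back top edge",f(268,138,.096),f(268,160,.096)); print("wheel back",f(268,172,.097)); print("tip edge ray at .112,.108",f(268,390,.112),f(268,390,.108))
T=np.linalg.inv(d["tool_from_camera"])
for p in([0,0,0],[.01,0,0]):
    c=(T@np.r_[p,1])[:3]; t=np.arctan2(np.hypot(c[0],c[1]),c[2]); n=c[:2]/np.hypot(c[0],c[1]); q=np.array([d["cx"],d["cy"]])+n*t*d["fx"]; print(p,(q-[220,150])*4)
E
```

```text
[0.58316908 0.03093117 0.10808174]
housing back top edge [0.6191 0.0293 0.096 ] [0.6155 0.0295 0.096 ]
wheel back [0.6137 0.0296 0.097 ]
tip edge ray at .112,.108 [0.5822 0.0314 0.112 ] [0.5806 0.0315 0.108 ]
[0, 0, 0] [270.53507585 374.93503547]
[0.01, 0, 0] [270.54283907 315.75106038]
```

```bash
python3 -m jog '[[2,0,-1,0],[3,0,-2,0],[3,0,-2,0],[3,0,-2,0],[3,0,-2,0],[3,0,-2,0],[3,0,-2,0],[3,0,-2,0]]'; python3 -c "
from h import *
print(get_state()['position'],get_state()['joint_torque'])"
```

```text
time: 5.5
position: [0.5861, 0.0309, 0.1061]
tool_rot: [3.14, -0.088, 0.0]
ft_force: [0.3, -0.5, 0.3]
grip_width: 0.005
[0.58609718 0.03092844 0.10614002] [ 9.18738551e-04 -4.14923286e+01 -4.45369005e+00 -2.93620956e+01
 -7.25498139e-04 -8.19640327e-02 -2.25193440e-05]
```

```bash
python3 -m jog '[[0,0,-1,0],[0,0,-2,0],[0,0,-3,0],[0,0,-3,0],[0,0,-3,0],[0,0,-3,0],[0,0,-3,0],[0,0,-3,0]]'; python3 - <<'E'
from h import *
d,st=snap("wrist","w4.png",crop=(220,150,340,300),s=4); print(st["position"],st["ft_force"])
E
```

```text
time: 6.5
position: [0.5861, 0.0309, 0.1031]
tool_rot: [3.14, -0.088, -0.0]
ft_force: [-0.2, 0.3, 0.5]
grip_width: 0.005
[0.58608779 0.03090783 0.10311031] [-0.2431363   0.3156603   0.47251639]
```

View pics/w4.png

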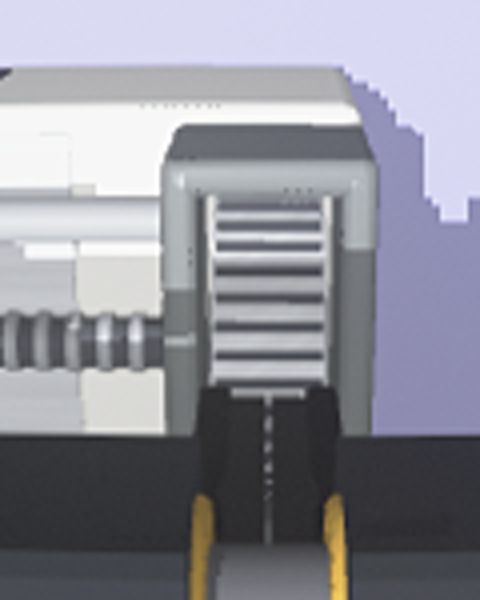

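```bash
python3 -m jog '[[0,0,-1,0],[0,0,-2,0],[0,0,-3,0],[0,0,-3,0],[0,0,-3,0],[0,0,-3,0],[0,0,-3,0],[0,0,-3,0]]'; python3 -m jog '[[0,0,-1,0],[0,0,-2,0],[0,0,-2,0],[0,0,-2,0],[0,0,-2,0],[0,0,-2,0],[0,0,-2,0],[0,0,-2,0]]'
```

```text
time: 7.55
position: [0.5861, 0.031, 0.1001]
tool_rot: [3.14, -0.088, 0.0]
ft_force: [-0.0, 0.1, 0.7]
grip_width: 0.01
time: 8.55
position: [0.5861, 0.0309, 0.0981]
tool_rot: [3.14, -0.088, -0.0]
ft_force: [0.2, -0.0, 0.1]
grip_width: 0.007
```

```bash
python3 - <<'E'
from h import *
st=get_state(); d=get_image("scene"); im=d["image"][:,:,::-1]
x0,y0,x1,y1=230,210,330,285; s=7
o=cv2.resize(im[y0:y1,x0:x1],None,fx=s,fy=s,interpolation=cv2.INTER_CUBIC)
def m(P,c):
    u,v=proj(d,P); q=(int((u-x0+.5)*s),int((v-y0+.5)*s)); cv2.circle(o,q,3,c,1); print(P,q)
p=st["position"]
for h in(0,.02,.04,.07): m(p+[0,0,h],(0,0,255))
for P in([.6178,.0437,.096],[.6158,.0091,.096],[.5454,.0136,.096],[.5482,.048,.096]): m(np.array(P)+[.003,.001,0],(0,255,0))
m(np.array([.585,.030,.112]),(255,0,255))
cv2.imwrite("pics/s5.png",o); print(st["ft_force"])
E
```

```text
[0.58607092 0.03094177 0.09810468] (283, 315)
[0.58607092 0.03094177 0.11810468] (284, 280)
[0.58607092 0.03094177 0.13810468] (285, 245)
[0.58607092 0.03094177 0.16810468] (287, 189)
[0.6208 0.0447 0.096 ] (415, 341)
[0.6188 0.0101 0.096 ] (343, 433)
[0.5484 0.0146 0.096 ] (138, 297)
[0.5512 0.049  0.096 ] (213, 212)
[0.585 0.03  0.112] (279, 292)
[ 0.24080507 -0.02906611  0.11143579]
```

View pics/s5.png

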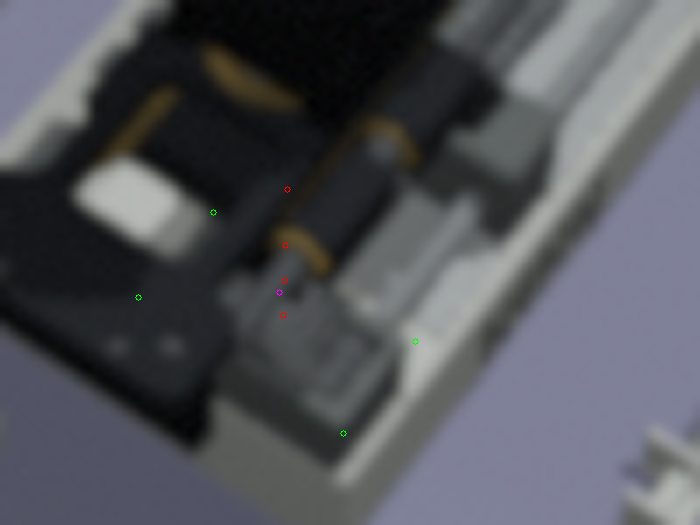

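The finger appears to end well above the TCP: its visible edge in the wrist view implies about 15–30 mm. I'll keep lowering in small steps and watch the force.

```bash
for i in 1; do python3 -m jog '[[0,0,-1,0],[0,0,-2,0],[0,0,-3,0],[0,0,-3,0],[0,0,-3,0],[0,0,-3,0],[0,0,-3,0],[0,0,-3,0]]'; done; python3 - <<'E'
from h import *
st=get_state()
for n in("wrist","scene","top"): 
    d=get_image(n); cv2.imwrite("pics/z_%s.png"%n,d["image"][:,:,::-1])
a=cv2.imread("pics/z_wrist.png")[150:290,220:340]; b=cv2.imread("pics/z_scene.png")[190:290,200:330]
r=lambda i,h:cv2.resize(i,None,fx=h/i.shape[0],fy=h/i.shape[0],interpolation=cv2.INTER_CUBIC)
o=np.hstack([r(a,420),r(b,330+0) if 0 else cv2.copyMakeBorder(r(b,320),0,100,0,0,cv2.BORDER_CONSTANT)]); print(o.shape,st["ft_force"]); cv2.imwrite("pics/c6.png",o)
E
```

```text
time: 9.6
position: [0.5861, 0.0309, 0.0951]
tool_rot: [3.14, -0.088, -0.0]
ft_force: [0.2, 0.1, 0.0]
grip_width: 0.006
(420, 776, 3) [0.23345612 0.1179736  0.03916573]
```

View pics/c6.png

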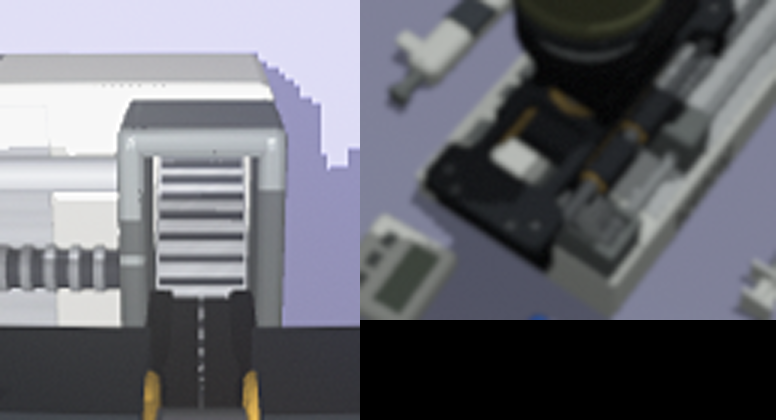

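```bash
python3 -m jog '[[0,0,-1,0],[0,0,-2,0],[0,0,-3,0],[0,0,-4,0],[0,0,-4,0],[0,0,-4,0],[0,0,-4,0],[0,0,-4,0]]'; python3 - <<'E'
from h import *
st=get_state(); d=get_image("wrist"); cv2.imwrite("pics/z2_wrist.png",d["image"][:,:,::-1]); 
# column profile through wheel centre, native
g0=cv2.imread("pics/z_wrist.png",0)[185:260,280:292].mean(1); g1=d["image"].mean(2)[185:260,280:292].mean(1)
print(g0.round().astype(int)); print(g1.round().astype(int)); print(st["ft_force"],st["joint_torque"])
E
```

```text
time: 10.75
position: [0.5861, 0.031, 0.0911]
tool_rot: [3.14, -0.088, -0.0]
ft_force: [-0.2, -0.8, -1.2]
grip_width: 0.002
[108 109 109 110 110 109 105 122 161 182 195 196 193 187 183 168 166 149
 129 104 109 193 222 152 100 107 181 227 202 130  86 113 159 175 162 116
  84  81 152 181 180 185 137  82  79 159 192 191 195 167 111  81 144 190
 200 200 205 147  81  82 173 206 206 165  91  56  57  60  65  66  66  60
  56  55  59]
[100 104 104 105 105 105 105 104 105 137 162 178 186 185 181 176 171 149
 132 145 122  98 123 188 192 131  96 102 196 226 192 123  81 107 151 165
 168 124  79  78 125 162 171 174 138  89  77 128 171 181 183 172 122  79
  95 165 191 189 192 160 102  80 123 133  92  60  63  58  54  52  58  61
  61  61  55]
[-0.23957186 -0.80984975 -1.15125688] [-1.54466593e-04 -4.18934226e+01 -4.62722942e+00 -2.89859658e+01
 -1.87740757e-04 -8.24156636e-02  5.02541667e-06]
```

```bash
python3 -m jog '[[0,0,-1,0],[0,0,-2,0],[0,0,-3,0],[0,0,-3,0],[0,0,-3,0],[0,0,-3,0],[0,0,-3,0],[0,0,-3,0]]'; python3 - <<'E'
from h import *
st=get_state(); d=get_image("wrist"); cv2.imwrite("pics/z3_wrist.png",d["image"][:,:,::-1]); 
print(d["image"].mean(2)[185:260,280:292].mean(1).round().astype(int)); print(st["position"],st["ft_force"],st["joint_torque"][:4])
E
```

```text
time: 11.8
position: [0.5861, 0.031, 0.0881]
tool_rot: [3.14, -0.088, -0.0]
ft_force: [0.1, -0.0, 0.8]
grip_width: 0.004
[151 105 110 110 110 110 111 111 110 108 138 165 183 194 193 189 184 180
 162 159 147 131 105 110 189 217 165 109 111 121 153 170 124  83  82 147
 172 173 148 103  84  80 149 178 177 182 136  80  79 156 189 187 190 179
 126  81  96 170 198 196 199 164 107  76  64  64  65  65  64  59  54  53
  57  62  62]
[0.58608667 0.03097008 0.08809824] [ 0.0556389  -0.02899014  0.82904323] [-7.79364582e-04 -4.19831479e+01 -4.66414914e+00 -2.89092815e+01]
```

```bash
python3 -m jog '[[0,0,-1,0],[0,0,-2,0],[0,0,-3,0],[0,0,-3,0],[0,0,-3,0],[0,0,-3,0],[0,0,-3,0],[0,0,-3,0]]'; python3 - <<'E'
from h import *
st=get_state(); d=get_image("wrist"); im=d["image"][:,:,::-1]; cv2.imwrite("pics/z4_wrist.png",im)
print(st["position"],st["ft_force"],st["joint_torque"][:4])
# does the view show drawn TCP
r=lambda i:cv2.resize(i,None,fx=3.2,fy=3.2,interpolation=cv2.INTER_CUBIC)
cv2.imwrite("pics/c7.png",np.hstack([r(cv2.imread("pics/z2_wrist.png")[170:350,230:345]),r(im[170:350,230:345])]))
E
```

```text
time: 12.85
position: [0.5861, 0.0309, 0.0851]
tool_rot: [3.14, -0.088, 0.0]
ft_force: [0.1, 0.3, 0.2]
grip_width: 0.004
[0.58609443 0.03092986 0.08511545] [0.09915822 0.26222195 0.15252072] [ 2.01229100e-04 -4.20692682e+01 -4.69928026e+00 -2.88300884e+01]
```

View pics/c7.png

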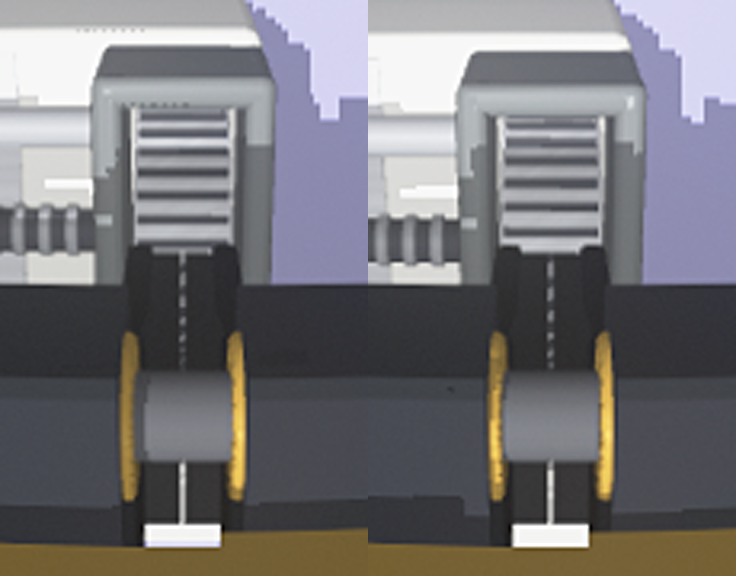

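```bash
python3 -m jog '[[0,0,-1,0],[0,0,-2,0],[0,0,-3,0],[0,0,-4,0],[0,0,-4,0],[0,0,-4,0],[0,0,-4,0],[0,0,-4,0]]'
```

```text
time: 13.9
position: [0.5866, 0.0309, 0.0818]
tool_rot: [3.14, -0.088, 0.002]
ft_force: [-1.3, -1.2, 6.0]
grip_width: 0.003
```

Contact came at TCP z≈0.082 with a good 6 N press. Now the rolling strokes.

```bash
python3 -m jog '[[-4,0,0,0],[-8,0.5,0,0],[-9,0.5,0,0],[-9,0.5,5,0],[0,0,5,0],[7,-0.4,5,0],[7,-0.4,0,0],[7,-0.4,0,0]]'; python3 -m jog '[[-5,0.3,0,0],[-11,0.6,0,0],[-16,0.9,0,0],[-16,0.9,5,0],[-8,0.5,5,0],[0,0,5,0],[0,0,0,0],[0,0,0,0]]'
cat > m.py <<'E'
from h import *
# top view: pusher / stopper edges along the syringe strip. average several pictures
d=get_image("top"); im=d["image"].astype(float)
cv2.imwrite("pics/m_%d.png"%int(get_state()["time"]*100),im[:,:,::-1])
g=im[213:217,185:225].mean(0); print("gray",g.mean(1).round().astype(int)); print("r-b",(g[:,0]-g[:,2]).round().astype(int))
E
python3 m.py; python3 - <<'E'
from h import *
d=cv2.imread("pics/t3.png")[:,:,::-1].astype(float); g=d[213:217,185:225].mean(0); print("before",g.mean(1).round().astype(int))
E
```

```text
time: 14.9
position: [0.5945, 0.0305, 0.0818]
tool_rot: [3.14, -0.088, 0.004]
ft_force: [2.4, -0.9, 4.5]
grip_width: 0.005
time: 15.9
position: [0.5946, 0.0305, 0.0818]
tool_rot: [-3.14, 0.088, -0.004]
ft_force: [1.1, -0.6, 5.2]
grip_width: 0.004
gray [ 98 101 100  97  98 100 100  94  81  67  62  65  77  91 100  96  82  59
  57  57  60  94 134 145 147 146 146 153 164 153 164 184 186 188 188 188
 189 191 191 191]
r-b [-7 -7 -7 -6 -7 -7 -7 -5  6 23 16  9  5 -4 -6 -6 -6 -4 -5 -4 -5 -4 -3 -3
 -3 -3 -2 -2 -2 -2 -3 -4 -4 -4 -4 -4 -4 -4 -4 -4]
before [ 98 101  99  96  98 100 100  95  81  66  62  65  78  91 100 100 101  97
  82  58  57  58  61 100 141 146 146 154 164 152 164 184 186 189 189 188
 190 191 191 192][ WARN:0@1.142] global loadsave.cpp:1063 imwrite_ Unsupported depth image for selected encoder is fallbacked to CV_8U.
```

Two strokes moved the stopper about 3.6 mm for about 25 mm of rim, as expected. Around 11 mm remain, so three more strokes and another measurement.

```bash
for i in 1 2 3; do :; done; python3 -m jog '[[-5,0.3,0,0],[-11,0.6,0,0],[-16,0.9,0,0],[-16,0.9,5,0],[-8,0.5,5,0],[0,0,5,0],[0,0,0,0],[0,0,0,0]]';  python3 -m jog '[[-5,0.3,0,0],[-11,0.6,0,0],[-16,0.9,0,0],[-16,0.9,5,0],[-8,0.5,5,0],[0,0,5,0],[0,0,0,0],[0,0,0,0]]'; python3 -m jog '[[-5,0.3,0,0],[-11,0.6,0,0],[-16,0.9,0,0],[-16,0.9,5,0],[-8,0.5,5,0],[0,0,5,0],[0,0,0,0],[0,0,0,0]]'; python3 m.py 2>/dev/null
```

```text
time: 16.95
position: [0.5946, 0.0305, 0.0818]
tool_rot: [-3.14, 0.088, -0.004]
ft_force: [1.5, -0.4, 4.5]
grip_width: 0.005
time: 17.95
position: [0.5946, 0.0305, 0.0818]
tool_rot: [-3.14, 0.088, -0.004]
ft_force: [1.0, -0.8, 4.5]
grip_width: 0.007
time: 18.95
position: [0.5946, 0.0305, 0.0818]
tool_rot: [-3.14, 0.088, -0.004]
ft_force: [1.0, -0.5, 4.6]
grip_width: 0.004
gray [ 99 101  99  97  98 101 100  95  81  67  62  64  66  59  58  58  61  95
 134 146 146 144 143 145 146 146 146 153 163 153 164 184 185 188 188 188
 189 191 191 191]
r-b [-7 -6 -7 -6 -7 -7 -7 -6  6 23 17  8  3 -5 -5 -5 -5 -4 -3 -3 -3 -3 -3 -3
 -3 -2 -2 -2 -1 -2 -3 -4 -4 -4 -4 -4 -3 -4 -4 -4]
```

```bash
python3 -m jog '[[-5,0.3,0,0],[-11,0.6,0,0],[-16,0.9,0,0],[-16,0.9,5,0],[-8,0.5,5,0],[0,0,5,0],[0,0,0,0],[0,0,0,0]]';  python3 -m jog '[[-4,0.3,0,0],[-8,0.5,0,0],[-8,0.5,0,0],[-8,0.5,10,0],[-8,0.5,40,0],[-8,0.5,80,0],[-8,0.5,120,0],[-8,0.5,120,0]]'; python3 m.py 2>/dev/null
```

```text
time: 20.0
position: [0.5946, 0.0305, 0.0818]
tool_rot: [-3.14, 0.088, -0.004]
ft_force: [1.8, 0.1, 3.9]
grip_width: 0.006
time: 21.0
position: [0.5868, 0.0317, 0.2047]
tool_rot: [-3.14, 0.088, -0.009]
ft_force: [-0.3, 0.2, -0.5]
grip_width: 0.004
gray [102 105 104 101 102 104 104  99  85  70  63  56  60  61  65 102 142 151
 150 151 152 150 148 150 152 152 151 159 169 158 170 190 191 194 194 194
 195 197 197 197]
r-b [-6 -7 -7 -7 -7 -7 -7 -5  6 24 15 -2 -5 -6 -6 -4 -3 -3 -3 -3 -3 -3 -3 -3
 -3 -3 -3 -2 -1 -2 -3 -4 -4 -4 -4 -4 -3 -4 -4 -3]
```

```bash
python3 -m jog '[[-20,40,0,0],[-45,85,0,0],[-70,130,0,0],[-95,175,0,0],[-108,203,0,0],[-112,211,0,0],[-112,211,0,0],[-112,211,0,0]]'; python3 - <<'E'
from h import *
st=get_state(); d=get_image("wrist"); im=d["image"]; cv2.imwrite("pics/w8full.png",im[:,:,::-1])
hsv=cv2.cvtColor(im,cv2.COLOR_RGB2HSV); mk=((hsv[...,0]<20)&(hsv[...,1]>80)&(hsv[...,2]>40)&(hsv[...,2]<220)).astype(np.uint8)
n,l,s,c=cv2.connectedComponentsWithStats(mk)
for i in range(1,n):
    if s[i,4]>30: print(s[i],c[i],wz(d,st,*c[i],.108).round(4))
T=np.linalg.inv(d["tool_from_camera"]); R=cv2.Rodrigues(st["tool_rot"])[0]
q=(T@np.r_[R.T@(np.array([.544,.243,.105])-st["position"]),1])[:3]; t=np.arctan2(np.hypot(*q[:2]),q[2]); c=np.array([d["cx"],d["cy"]])+q[:2]/np.hypot(*q[:2])*t*d["fx"]; print(c)
x,y=c.astype(int); cv2.imwrite("pics/w8.png",cv2.resize(im[max(0,y-45):y+45,x-60:x+60,::-1],None,fx=6,fy=6,interpolation=cv2.INTER_CUBIC)); print(x-60,y-45)
E
```

```text
time: 22.05
position: [0.4739, 0.24, 0.2005]
tool_rot: [3.139, -0.093, -0.001]
ft_force: [0.2, -0.5, 0.3]
grip_width: 0.002
[122  28  32  44 352] [143.46590909  52.83806818] [0.6281 0.3631 0.108 ]
[ 44  81  10  31 167] [48.06586826 96.73053892] [0.6088 0.4828 0.108 ]
[271 114   4  23  77] [272.25974026 125.18181818] [0.5471 0.2487 0.108 ]
[ 60 204  13  33 186] [ 65.91935484 219.6344086 ] [0.474  0.4825 0.108 ]
[268 274   5  10  31] [269.70967742 278.25806452] [0.4011 0.2617 0.108 ]
[279.08772891 128.18099794]
219 83
```

View pics/w8.png

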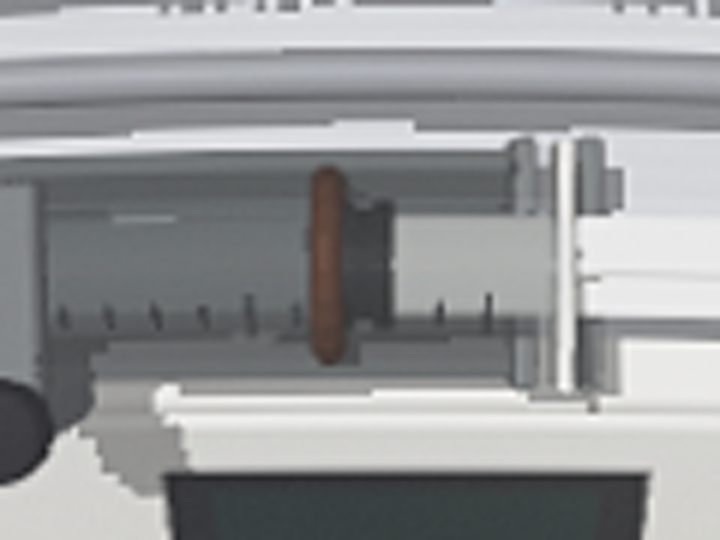

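The last view shows the O-ring at columns 311–345 of the crop (centre 328) and the stopper's back face at 392. At 6.65 px/mm, the 9 mm stopper puts its front face at about column 332, under the ring and roughly 0.5 mm short of its middle. No stopper shows past the ring and the hand is clear, so I'm handing in.

```bash
python3 -c "
from bench import *
s=get_state(); print(s['time'],s['position'],s['ft_force']); print(close_job())"
```

```text
22.1 [0.47393164 0.24012926 0.20065534] [-0.11947696  0.27673291  0.04214179]
the job is handed in; nothing more can be done
None
```

The stopper's front face now lies under the O-ring, about 0.5 mm short of its middle against the 2.5 mm allowed. I rolled the thumbwheel's top towards the pump's front with the shut fingertips, in seven strokes of 8 to 16 mm at a press of about 4 to 6 N. I handed in at 22.1 s; no verdict is reported.

- **Last checks:** the close wrist view and the top view agree, and no stopper shows past the ring. Both place the hidden front face from the stopper's back face and its 9 mm length. The hand was about 0.2 m up, with force readings at noise level.
- **Disagreed:** the fingers met the wheel only at TCP z 0.082 m. With the TCP at the fingertips it should have been 0.112 m, so I found contact by lowering in small steps while watching the force. That took about 11 s of the 48.
- **Not checked:** I did not re-measure the objects around the pump at the end. The hand passed well above them.

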